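# Show the three glazed sides of a vase to the inspection camera

### The arm

A 7-joint arm with a two-finger parallel gripper is mounted at the origin on the work surface. World frame = base frame: x ahead of the robot, y to its left, z up, the work surface at z = 0. Lengths are in m, angles in rad, forces in N, time in s.
With the tool pointing down it reaches from about 0.425 to 0.875 m from the base axis. Payload 4.7 kg.
Tool frame: the origin (TCP) lies between the finger pads; the fingertips stand 25 mm ahead of it and the grasp point (between the pads) lies 6 mm ahead of it; z points along the fingers, y is the direction in which the jaws open and shut (so a half turn about z gives the same grasp; the last joint's range is limited). The gripper opens to 87 mm and grips with 3 to 60 N. Pads are 19 mm wide; open, the fingers measure 117 mm over their backs; the gripper's body (75 mm by 190 mm) begins 51 mm behind the grasp point.
Start: joints at [1.33, 0.321, -0.07, 1.45, 0.023, 1.371, -0.057], TCP at [0.164, -0.629, 0.248] pointing down, gripper open.
Joint ranges: [-2.86, 2.86], [-0.3, 2.09], [-1.38, 1.24], [0.06, 2.45], [-1.56, 4.7], [0.09, 2.05], [-2.69, 2.69]. Speed limits (rad/s): [2.57, 2.57, 3.14, 3.14, 3.14, 3.14, 3.14].

### API

Orientations are given as a unit quaternion [x, y, z, w].
In Python, from station import r, imaging gives the robot as it stands.
- The arm moves only by the tool servo_tool, never from a script. Its argument "series" is a list of rows, each a list of 6 numbers: the shift along the tool's x, y, z in mm, then the turn, a rotation vector about the tool's x, y, z in rad. A call has 1 to 10 rows; each row is the pose to reach, as a shift and turn from the pose commanded when the call began, along the tool's axes at that moment; what a row does not reach only later rows make up. A row lasts 1/8 s, in which the tool goes at most 62.5 mm and 10.7 degrees, less where a joint would pass 70% of its speed; a pose out of reach is approached as far as the arm can. A call with a gripper value outside its range is refused whole. "jaw" is the finger opening in mm, from 0 to 87, set as the call begins (left out, the last holds). The fingers move at their own pace and stop on an object; "squeeze" is the grip in N (left out, the last holds). Time passes only in rows, so rows that repeat a pose let the fingers close. It gives the time, the measured TCP pose, the force and the opening at its end, in the units of the state.
- r.sense(): the state, without advancing time (a new reading comes with each control period).
- imaging.get_image(name): name is "scene" or "side" or "wrist"; returns the picture (400x640x3 uint8, red, green, blue); there is no depth.
- imaging.camera_info(name): a dict with "mtx" (3x3 intrinsics, pixels), "R" (3x3) and "t" (3): a world point X has camera coordinates R X + t. Camera axes: x right, y down, z forward; pixel columns grow to the right and rows downward; lengths in m; the calibration is good to about 2 mm. A picture is of the moment at which its call begins: read the wrist's pose just before it. camera_info takes no time and is no camera call; for the wrist camera it gives the pose at the moment of the call.
- r.finish_job(): hands the job in, once; it reports no verdict.
The state is a dict: "t": time; "q": joint angles; "dq": joint speeds; "effort": joint torques, N m; "position": TCP position; "tool_rot": TCP orientation; "force": force on the tool from outside, world axes, zero at the start; "torque": the same for the moment, N m; "opening": opening from 0.0 (shut) to 1.0 (fully open).
Only numpy, scipy, OpenCV 4.12 (cv2) and the standard library are available. Lean on these libraries where they do the work, as an engineer would, in place of code of your own. Each camera call takes 0.05 s, during which the arm holds its last target.

### The job

Pick up the red-brown terracotta square vase by its neck and, holding it upright over the white dot of the inspection camera's stand with its middle level with the lens, show the camera its yellow leaf side, then its blue leaf side, then its green leaf side, each squarely and still for about a second. Then lower the vase onto the middle of the round cork board, let go of it only once it stands there, and leave it standing; do not knock over the grey vase.

Things in the scene. Friction and masses are not known exactly. Their poses are not given: they have to be found in the camera images.
- vase_mid (a point): Centre of the loose red-brown terracotta vase (0.2-0.45 kg), 65 mm above its foot, 130 mm tall: square body 54 x 54 x 90 mm, then a round neck 28 mm in diameter and 40 mm high, to grip from above at any yaw. z up; sides have a leaf and a shoulder dab: +x blue, +y yellow, -y green, -x bare. It starts on the table, blue side roughly (within 40 degrees) away from the robot.
- grey_vase_mid (a point): Centre, 65 mm above the foot, of the light grey vase, same shape and leaves as the terracotta one: a bystander to be left standing. A white round vase, 112 mm tall, stands nearby too; the three are at least 130 mm apart, centre to centre, in any order.
- lens (a point): Front glass of the fixed inspection camera, 110 mm above the table. x is level and points into the camera; z up. The white dot on the dark base plate (240 x 110 x 8 mm) lies 100 mm back along -x: hold the vase's centre straight over it at lens height, the shown side towards the lens, square to x. Camera and column are no higher than 130 mm.
- board_top (a point): Centre of the top face of the round cork board, fixed on the table, 120 mm in diameter, top 12 mm above the table.
Things that resemble listed ones, but are neither listed nor needed, are in the scene too. Of the things like the part that bears vase_mid, leave any that is purple; of the rest the smaller one is meant.

How it is judged:
By the outcome, as a careful person would: the job done as asked, in the order asked, and still so for the second after the job is handed in, with the robot touching nothing.
It also fails if it takes over 59 s, if anything falls off the work surface, if the arm or the gripper's body presses on something with over 40 N, if the wrist force passes 120 N, or if a joint passes its speed limit or range.

## Working session

There is one attempt and no reset: what is moved stays moved. The work goes in short steps, Python scripts to look and compute and a tool call to move; the robot and the scene stay as the last step left them, time stands still between calls to the robot, and variables do not carry over. Pictures are saved under pics/ and viewed, and the job is handed in when it is done.

Besides the shell and the picture viewer there is one more tool, called after "Emit:" as a command line: name --pt "numbers of a row" for each row, then --argument value for the rest. servo_tool: Moves the arm, as the interface text tells. Its arguments: {"type":"object","properties":{"series":{"type":"array","items":{"type":"array","items":{"type":"number"}}},"jaw":{"type":"number"},"squeeze":{"type":"number"}},"required":["series"]}

```bash
ls; mkdir -p pics; python3 - <<'E'
from station import r, imaging
import cv2, numpy as np
s=r.sense(); print({k:np.round(v,3) for k,v in s.items()})
for n in("scene","side","wrist"):
    im=imaging.get_image(n); cv2.imwrite(f"pics/{n}0.png",im[:,:,::-1]); c=imaging.camera_info(n); print(n,{k:np.round(v,3).tolist() for k,v in c.items()})
E
```

```text
pics
{'t': np.float64(0.0), 'q': array([ 1.33 ,  0.322, -0.07 ,  1.452,  0.023,  1.371, -0.057]), 'dq': array([ 0.002,  0.001, -0.002,  0.   ,  0.   , -0.001, -0.   ]), 'effort': array([ 1.0000e-03, -4.9129e+01, -4.0400e-01, -3.1252e+01, -6.4000e-02,
        4.4000e-02,  0.0000e+00]), 'position': array([ 0.164, -0.629,  0.246]), 'tool_rot': array([ 0.992,  0.127, -0.   , -0.001]), 'force': array([ 0.357, -0.043,  0.324]), 'torque': array([-0.013,  0.028, -0.016]), 'opening': np.float64(0.997)}
scene {'mtx': [[515.523, 0.0, 317.008], [0.0, 515.523, 205.264], [0.0, 0.0, 1.0]], 'R': [[-0.253, 0.967, -0.011], [0.836, 0.213, -0.507], [-0.488, -0.137, -0.862]], 't': [0.114, -0.416, 1.727]}
side {'mtx': [[419.277, 0.0, 321.631], [0.0, 419.277, 200.843], [0.0, 0.0, 1.0]], 'R': [[-0.933, -0.36, 0.008], [-0.267, 0.678, -0.685], [0.241, -0.641, -0.729]], 't': [0.53, 0.208, 1.129]}
wrist {'mtx': [[278.521, 0.0, 323.929], [0.0, 278.521, 198.818], [0.0, 0.0, 1.0]], 'R': [[0.252, -0.968, -0.002], [-0.928, -0.242, 0.283], [-0.275, -0.07, -0.959]], 't': [-0.649, -0.034, 0.392]}
```

View pics/scene0.png

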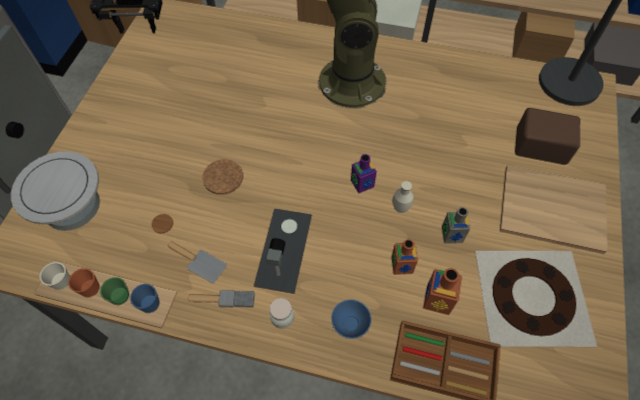

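View pics/side0.png

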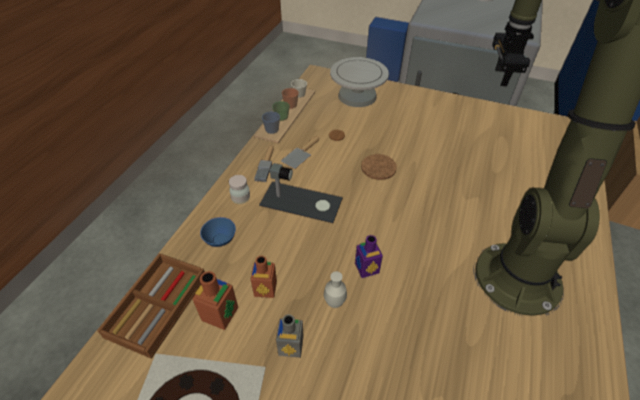

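View pics/wrist0.png

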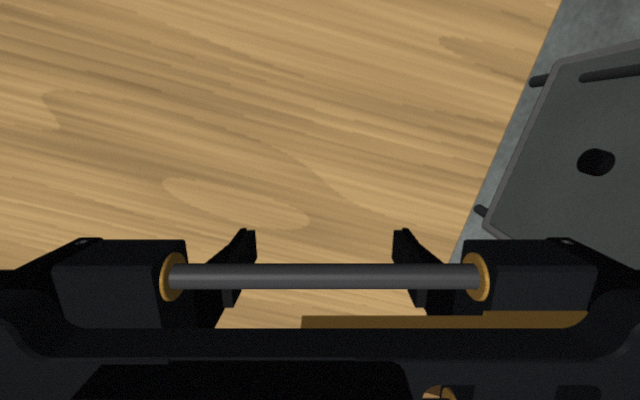

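Candidates in the scene image are a purple vase at (363,175), which I leave alone, a small terracotta at (404,258), a larger terracotta at (442,292) and grey at (456,226). The small terracotta fits. I'll confirm it in enlarged crops.

```bash
python3 - <<'E'
import cv2, numpy as np
a=cv2.imread("pics/scene0.png"); b=cv2.imread("pics/side0.png")
def crop(im,x,y,w,h,k,n):
    cv2.imwrite(n,cv2.resize(im[y:y+h,x:x+w],None,fx=k,fy=k,interpolation=cv2.INTER_CUBIC))
crop(a,380,190,100,75*2-20,4,"pics/c1.png") 
crop(b,190,220,120,80+60,4,"pics/c2.png")
crop(a,195,145,120,150,4,"pics/c3.png")
crop(b,245,140,160,85,5,"pics/c4.png")
E
```

```text
(no output)
```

View pics/c1.png

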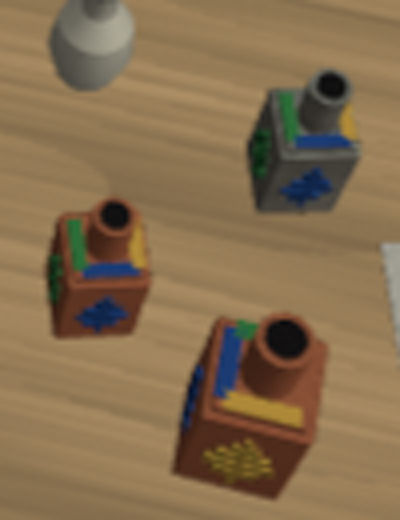

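View pics/c2.png

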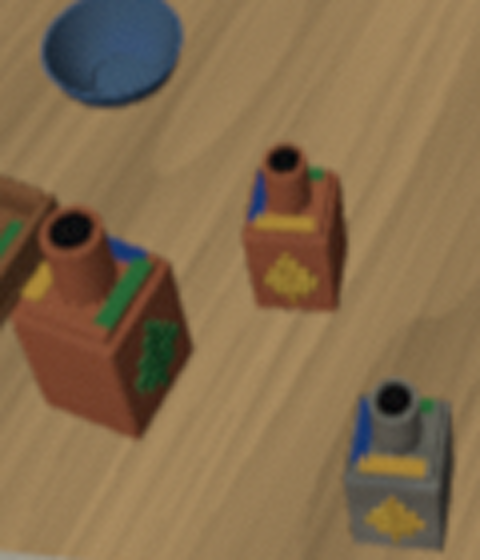

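View pics/c3.png

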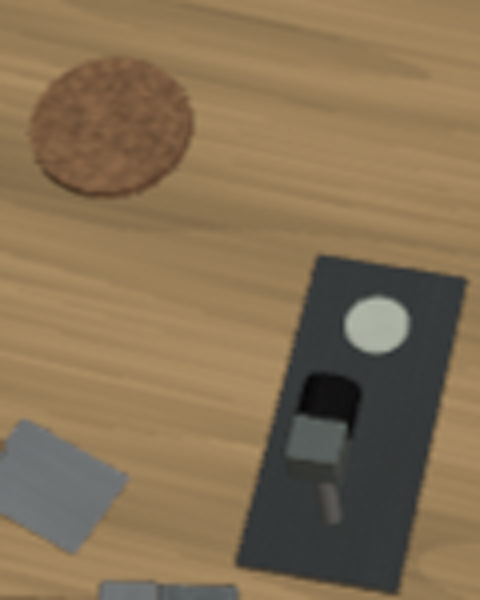

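View pics/c4.png

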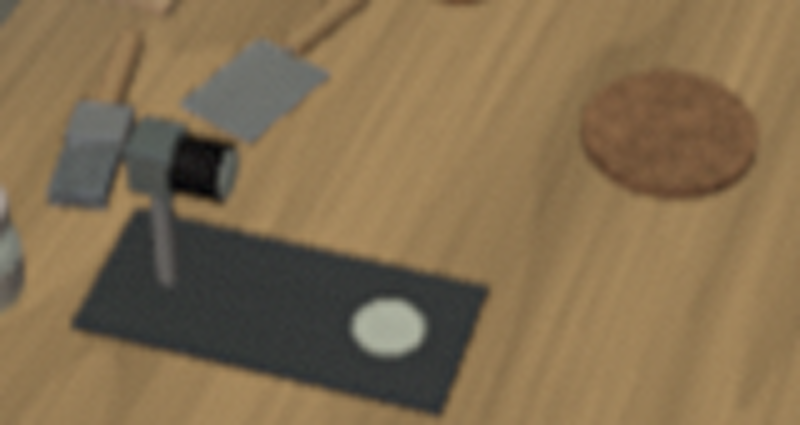

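```bash
cat > h.py <<'E'
import numpy as np
from station import r, imaging
def bp(n,px,z,c=None):
    c=c or imaging.camera_info(n); R,t=np.array(c["R"]),np.array(c["t"]); d=R.T@np.linalg.solve(np.array(c["mtx"]),[px[0],px[1],1]); o=-R.T@t
    return o+d*(z-o[2])/d[2]
def proj(n,X,c=None):
    c=c or imaging.camera_info(n); p=np.array(c["mtx"])@(np.array(c["R"])@np.array(X)+np.array(c["t"])); return p[:2]/p[2]
E
python3 - <<'E'
from h import *
np.set_printoptions(precision=4,suppress=True)
f=lambda l:np.array(l)
for nm,z,a,b in [("vase rim",.13,(408.75,243.5),(261.2,259.5)),("dot",.008,(289.2,226.2),(322.8,205.4)),("board",.012,(223,175.5),(379.2,166.2)),
  ("grey rim",.13,(380+330/4,190+86/4),(190+395/4,220+400/4)),("purple",.13,(365.5,159),(371,240)),("white",.112,(406,186),(336,277))]:
    print(nm,bp("scene",a,z),bp("side",b,z))
def show(n,pts,ox,oy,k,z,nm):
    P=[bp(n,(ox+x/k,oy+y/k),z) for x,y in pts]; print(nm,n)
    for i in range(len(P)):
        d=P[(i+1)%len(P)]-P[i]; print(P[i],np.linalg.norm(d),np.degrees(np.arctan2(d[1],d[0])))
show("scene",[(317,255),(467,279),(397,593),(238,566)],195,145,4,.008,"plate")
show("side",[(490,288),(440,413),(72,326),(138,208)],245,140,5,.008,"plate")
show("scene",[(57,337),(131,333)],380,190,4,0,"vase base blue")
show("side",[(258,306),(337,310)],190,220,4,0,"vase base yellow")
show("scene",[(259,210),(334,210)],380,190,4,0,"grey base blue")
print("lens",bp("scene",(195+331/4,145+380/4),.125),bp("side",(245+228/5,140+168/5),.11))
E
```

```text
vase rim [0.6185 0.28   0.13  ] [0.6177 0.2759 0.13  ]
dot [ 0.5842 -0.0452  0.008 ] [ 0.5823 -0.0482  0.008 ]
board [ 0.4714 -0.2819  0.012 ] [ 0.4684 -0.2822  0.012 ]
grey rim [0.4945 0.3979 0.13  ] [0.4917 0.3956 0.13  ]
purple [0.3942 0.1236 0.13  ] [0.3889 0.1227 0.13  ]
white [0.4415 0.2455 0.112 ] [0.4372 0.2456 0.112 ]
plate scene
[ 0.5406 -0.1023  0.008 ] 0.1090024762396855 93.91179036878755
[0.5332 0.0064 0.008 ] 0.23819739304573856 3.9271105942402493
[0.7708 0.0227 0.008 ] 0.10643856791435384 -85.68670637233433
[ 0.7788 -0.0834  0.008 ] 0.2389577282635998 -175.4575410067327
plate side
[ 0.5352 -0.1026  0.008 ] 0.10832620290174376 93.15215201338022
[0.5292 0.0056 0.008 ] 0.23593525091130574 4.153106641985399
[0.7645 0.0227 0.008 ] 0.1095234410990409 -86.06708792293009
[ 0.772  -0.0866  0.008 ] 0.237409796326194 -176.1396266997724
vase base blue scene
[0.6503 0.265  0.    ] 0.04952034636862003 107.70036148726459
[0.6353 0.3122 0.    ] 0.04952034636862003 -72.29963851273543
vase base yellow side
[0.6346 0.3085 0.    ] 0.05131150003030686 -161.91081416718464
[0.5859 0.2925 0.    ] 0.05131150003030686 18.089185832815346
grey base blue scene
[0.5232 0.3826 0.    ] 0.05144399047021817 104.3347619661517
[0.5104 0.4325 0.    ] 0.05144399047021817 -75.6652380338483
lens [ 0.6873 -0.0381  0.125 ] [ 0.6843 -0.0448  0.11  ]
```

```bash
cat >> h.py <<'E'
def yawof(q): x,y,z,w=q; return np.degrees(np.arctan2(2*(x*y+z*w),1-2*(y*y+z*z)))
def row(x,y,z,yaw,cmd=None):
    "row to reach TCP target, from cmd=(pos,quat) or the sensed pose"
    from scipy.spatial.transform import Rotation as Ro
    s=r.sense(); p,q=(s["position"],s["tool_rot"]) if cmd is None else cmd
    R0=Ro.from_quat(q); a=np.radians(yaw)
    R1=Ro.from_matrix(np.array([[np.cos(a),np.sin(a),0],[np.sin(a),-np.cos(a),0],[0,0,-1]]))
    return np.r_[R0.inv().apply(np.array([x,y,z])-p)*1000,(R0.inv()*R1).as_rotvec()]
E
python3 - <<'E'
from h import *
np.set_printoptions(precision=3,suppress=True)
import cv2
P=[]
for n in("scene","side"):
    c=imaging.camera_info(n); P.append(np.array(c["mtx"])@np.c_[c["R"],c["t"]])
X=cv2.triangulatePoints(P[0],P[1],np.array([[380+288/4],[190+338/4]]),np.array([[190+73/4],[220+230/4]])); print("large rim",(X[:3]/X[3]).ravel())
X=cv2.triangulatePoints(P[0],P[1],np.array([[408.75],[243.5]]),np.array([[261.2],[259.5]])); print("rim",(X[:3]/X[3]).ravel())
print(row(.6,-.2,.25,72))
E
```

```text
large rim [0.691 0.386 0.167]
rim [0.618 0.279 0.131]
[ 530.274 -304.863   -2.874   -0.001   -0.001   -1.002]
```

Emit:
servo_tool --pt "265 -152 -1 0 0 -0.5" --pt "530 -305 -3 0 0 -1.0" --pt "530 -305 -3 0 0 -1.0" --pt "530 -305 -3 0 0 -1.0" --pt "530 -305 -3 0 0 -1.0" --pt "530 -305 -3 0 0 -1.0" --pt "530 -305 -3 0 0 -1.0" --pt "530 -305 -3 0 0 -1.0" --pt "530 -305 -3 0 0 -1.0" --pt "530 -305 -3 0 0 -1.0" --jaw 87

```text
t: 1.4
position: [0.6013, -0.1977, 0.2503]
tool_rot: [0.809, 0.588, 0.0, -0.0]
force: [-0.1, -0.6, -0.2]
opening: 1.002
```

```bash
python3 - <<'E'
from h import *
np.set_printoptions(precision=3,suppress=True)
s=r.sense();print(s["t"],s["position"],yawof(s["tool_rot"]),s["q"]); print(row(.618,.2785,.25,99))
print(imaging.camera_info("wrist"))
E
```

```text
1.4 [ 0.601 -0.198  0.25 ] 71.99857167343166 [ 0.703  0.329 -0.54   1.477  0.169  1.382 -0.159]
[ 458.048 -131.235    0.639   -0.      -0.001   -0.471]
{'mtx': array([[278.521,   0.   , 323.929],
       [  0.   , 278.521, 198.818],
       [  0.   ,   0.   ,   1.   ]]), 'R': array([[ 0.951, -0.309, -0.   ],
       [-0.296, -0.912,  0.282],
       [-0.087, -0.268, -0.959]]), 't': array([-0.633, -0.037,  0.394])}
```

Emit:
servo_tool --pt "190 -55 0 0 0 -0.235" --pt "380 -110 0 0 0 -0.47" --pt "380 -110 0 0 0 -0.47" --pt "380 -110 0 0 0 -0.47" --pt "380 -110 0 0 0 -0.47" --pt "380 -110 0 0 0 -0.47" --pt "380 -110 0 0 0 -0.47" --pt "380 -110 0 0 0 -0.47"

```text
t: 2.4
position: [0.6127, 0.1967, 0.2501]
tool_rot: [0.649, 0.761, -0.0, -0.0]
force: [-0.4, -0.2, -0.0]
opening: 0.998
```

```bash
python3 - <<'E'
from h import *
import cv2
np.set_printoptions(precision=3,suppress=True)
s=r.sense();print(s["t"],s["position"],yawof(s["tool_rot"]),s["q"]); 
c=imaging.camera_info("wrist"); im=imaging.get_image("wrist"); np.save("w1.npy",c,allow_pickle=True)
cv2.imwrite("pics/w1.png",im[:,:,::-1])
for X in [(.618,.278,.13),(.618,.278,0)]: print(proj("wrist",X,c))
E
```

```text
2.4 [0.613 0.197 0.25 ] 99.02133134426226 [ 0.225  0.402 -0.764  1.443  0.277  1.408 -0.386]
[343.5 114.9]
[337.007 115.523]
```

View pics/w1.png

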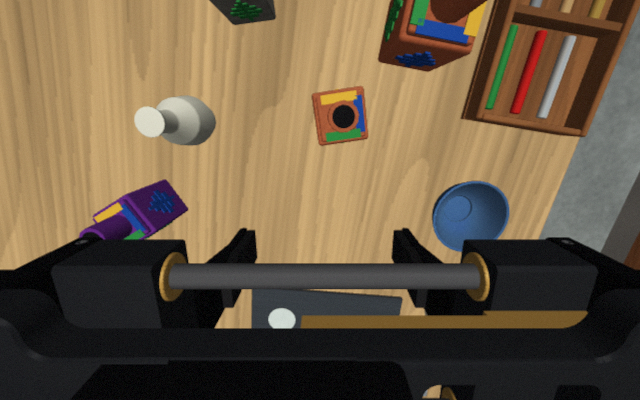

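```bash
python3 - <<'E'
import cv2
a=cv2.imread("pics/w1.png"); cv2.imwrite("pics/w1c.png",cv2.resize(a[76:156,300:380],None,fx=7,fy=7,interpolation=cv2.INTER_CUBIC))
E
```

```text
(no output)
```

View pics/w1c.png

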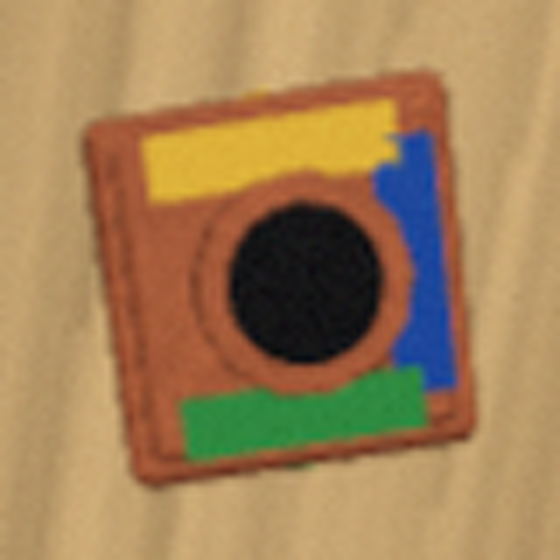

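```bash
python3 - <<'E'
from h import *
np.set_printoptions(precision=4,suppress=True)
c=np.load("w1.npy",allow_pickle=True).item()
f=lambda x,y,z:bp("wrist",(300+x/7,76+y/7),z,c)
print("rim",f(307,283,.13))
for z in(.085,.0):
    P=[f(*p,z) for p in[(86,130),(440,72),(475,435),(138,485)]]
    print(z,np.mean(P,0))
    for i in range(4):
        d=P[(i+1)%4]-P[i]; print(np.linalg.norm(d),np.degrees(np.arctan2(d[1],d[0])))
for a,b in [((145,138),(395,100)),((434,130),(456,385)),((181,402),(421,368)),((188,458),(426,426))]:
    d=f(*b,.09)-f(*a,.09); print(np.degrees(np.arctan2(d[1],d[0])))
E
```

```text
rim [0.6185 0.2768 0.13  ]
0.085 [0.6183 0.2765 0.085 ]
0.051846568928664336 17.756795942213238
0.05190553890355072 -72.83261795524307
0.05178308689943168 -162.64237603671828
0.051544165273492676 107.23521562953032
0.0 [0.6231 0.2773 0.    ]
0.066418246377228 17.75679594221326
0.0664937900901832 -72.83261795524308
0.06633692247971222 -162.64237603671825
0.06603085101260503 107.23521562953029
17.154431999326775
-73.53464604450973
16.899690866306333
16.564966041050326
```

```bash
python3 - <<'E'
from h import *
np.set_printoptions(precision=4,suppress=True)
print(row(.6183,.277,.2,99),row(.6183,.277,.12,99))
E
```

```text
[81.2946 17.5225 49.9002 -0.0008  0.0013 -0.0032] [ 81.4001  17.5902 129.9001  -0.0008   0.0013  -0.0032]
```

Emit:
servo_tool --pt "40 9 10 0 0 0" --pt "81 17.5 30 0 0 0" --pt "81.3 17.5 70 0 0 0" --pt "81.3 17.5 105 0 0 0" --pt "81.3 17.5 125 0 0 0" --pt "81.3 17.5 130 0 0 0" --pt "81.3 17.5 130 0 0 0" --pt "81.3 17.5 130 0 0 0"

```text
t: 3.45
position: [0.6191, 0.2784, 0.1222]
tool_rot: [0.651, 0.759, 0.001, 0.001]
force: [-0.4, -0.3, 1.1]
opening: 0.999
```

```bash
python3 - <<'E'
from h import *
import cv2
np.set_printoptions(precision=4,suppress=True)
s=r.sense();print(s["t"],s["position"],yawof(s["tool_rot"]),s["force"])
cv2.imwrite("pics/side2.png",cv2.resize(imaging.get_image("side")[200:340,170:370,::-1],None,fx=4,fy=4))
E
```

```text
3.45 [0.6191 0.2784 0.1222] 98.80539975897959 [-0.3955 -0.2708  1.1322]
```

View pics/side2.png

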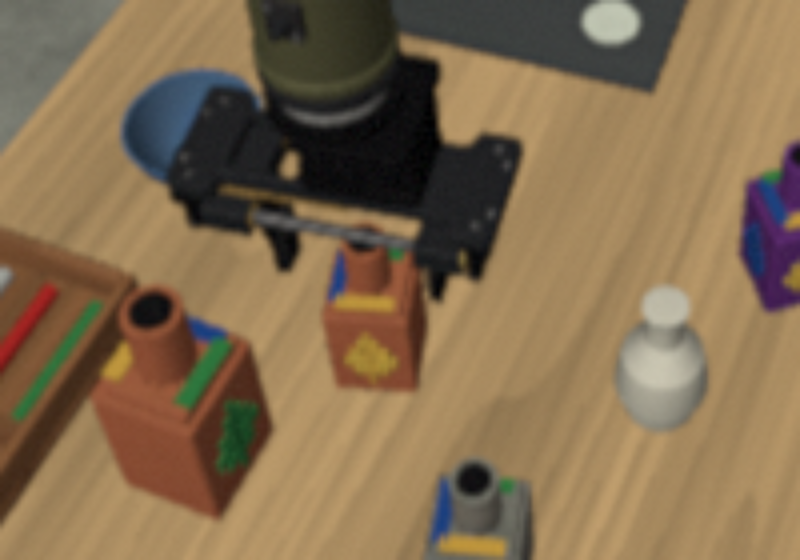

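Emit:
servo_tool --pt "0 0 0 0 0 0" --pt "0 0 0 0 0 0" --pt "0 0 0 0 0 0" --pt "0 0 0 0 0 0" --pt "0 0 0 0 0 0" --pt "0 0 0 0 0 0" --pt "0 0 0 0 0 0" --pt "0 0 0 0 0 0" --jaw 10 --squeeze 35

```text
t: 4.5
position: [0.6178, 0.2781, 0.1204]
tool_rot: [0.651, 0.759, -0.0, -0.0]
force: [-2.3, -0.6, 0.3]
opening: 0.312
```

Emit:
servo_tool --pt "0 0 -3 0 0 0" --pt "0 0 -10 0 0 0" --pt "0 0 -25 0 0 0" --pt "0 0 -45 0 0 0" --pt "0 0 -70 0 0 0" --pt "0 0 -90 0 0 0" --pt "0 0 -100 0 0 0" --pt "0 0 -100 0 0 0" --pt "0 0 -100 0 0 0"

```text
t: 5.62
position: [0.6177, 0.2777, 0.2194]
tool_rot: [0.651, 0.759, -0.001, -0.0]
force: [-0.2, -0.1, -3.8]
opening: 0.31
```

```bash
python3 - <<'E'
from h import *
import cv2
np.set_printoptions(precision=4,suppress=True)
s=r.sense();print(s["t"],s["position"],yawof(s["tool_rot"]),s["force"],s["opening"])
cv2.imwrite("pics/side3.png",cv2.resize(imaging.get_image("side")[180:320,170:370,::-1],None,fx=4,fy=4))
print(row(.5832,-.0467,.22,-4.2+45))
E
```

```text
5.625 [0.6177 0.2777 0.2194] 98.82860211413168 [-0.1638 -0.0811 -3.8303] 0.30997743493948743
[-315.2239  -83.875    -0.3839   -0.0014    0.0017    1.0127]
```

View pics/side3.png

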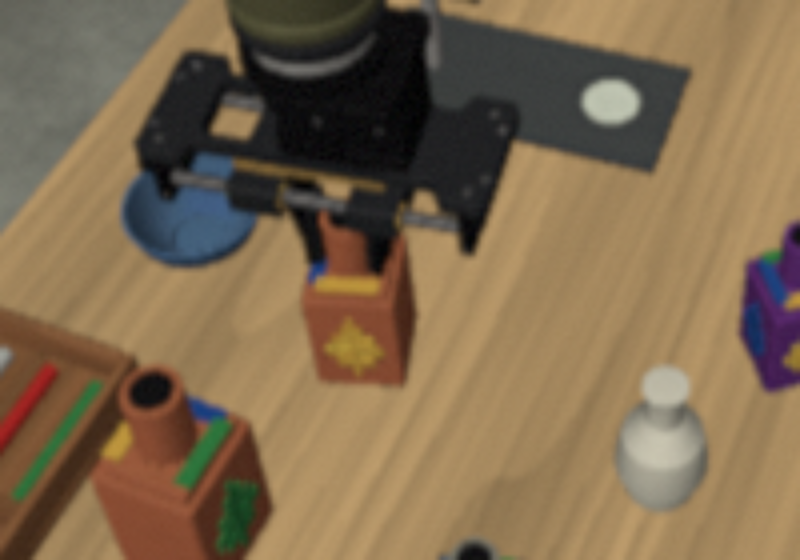

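Emit:
servo_tool --pt "-13 -3 0 0 0 0.04" --pt "-47 -13 0 0 0 0.15" --pt "-95 -25 0 0 0 0.3" --pt "-148 -39 0 0 0 0.475" --pt "-202 -54 0 0 0 0.65" --pt "-252 -67 0 0 0 0.81" --pt "-290 -77 0 0 0 0.93" --pt "-309 -82 0 0 0 0.99" --pt "-315 -84 0 0 0 1.01" --pt "-315 -84 0 0 0 1.01"

```text
t: 6.92
position: [0.5835, -0.0445, 0.2205]
tool_rot: [0.936, 0.351, 0.0, -0.001]
force: [0.6, 0.2, -4.1]
opening: 0.313
```

```bash
python3 - <<'E'
from h import *
np.set_printoptions(precision=4,suppress=True)
s=r.sense();print(s["t"],s["position"],yawof(s["tool_rot"]),s["force"],s["q"])
print(row(.5832,-.0467,.1654,-4.2))
E
```

```text
6.925 [ 0.5835 -0.0445  0.2205] 41.082015016822645 [ 0.5984  0.1539 -4.1241] [ 0.4861  0.238  -0.5283  1.64    0.1226  1.2971 -0.917 ]
[-1.764   1.5241 55.0714 -0.0011 -0.0003  0.7903]
```

Emit:
servo_tool --pt "-0.5 0.5 4 0 0 0.06" --pt "-1 1 14 0 0 0.2" --pt "-1.5 1.5 27 0 0 0.36" --pt "-1.5 1.5 39 0 0 0.53" --pt "-1.5 1.5 48 0 0 0.67" --pt "-1.5 1.5 53 0 0 0.76" --pt "-1.7 1.5 55 0 0 0.79" --pt "-1.7 1.5 55 0 0 0.79" --pt "-1.7 1.5 55 0 0 0.79"

```text
t: 8.05
position: [0.5834, -0.0477, 0.1658]
tool_rot: [0.999, -0.037, 0.0, -0.0]
force: [0.8, -0.1, -4.3]
opening: 0.313
```

```bash
cat > chk.py <<'E'
from h import *
import cv2,sys
np.set_printoptions(precision=4,suppress=True)
s=r.sense();print(s["t"],s["position"],yawof(s["tool_rot"]),s["force"],s["opening"])
k=sys.argv[1]
a=imaging.get_image("scene")[160:310,230:370,::-1];b=imaging.get_image("side")[100:250,230:390,::-1]
cv2.imwrite(f"pics/a{k}.png",cv2.resize(a,None,fx=4,fy=4,interpolation=cv2.INTER_CUBIC))
cv2.imwrite(f"pics/b{k}.png",cv2.resize(b,None,fx=4,fy=4,interpolation=cv2.INTER_CUBIC))
E
python3 chk.py y
```

```text
8.05 [ 0.5834 -0.0477  0.1658] -4.205971650762422 [ 0.7619 -0.1448 -4.3457] 0.31251757657022927
```

View pics/ay.png

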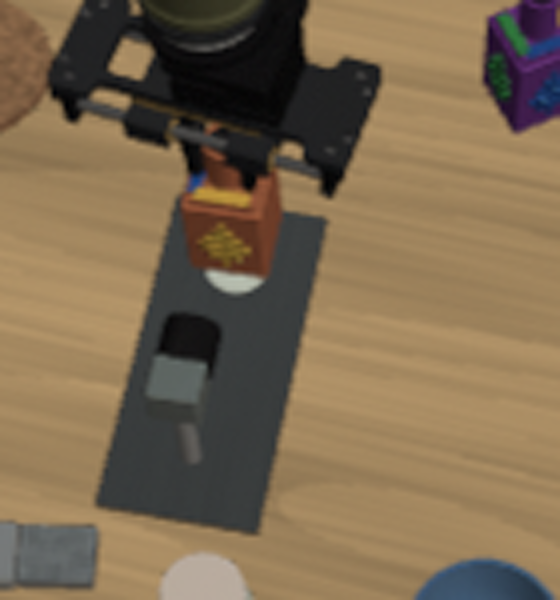

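View pics/by.png

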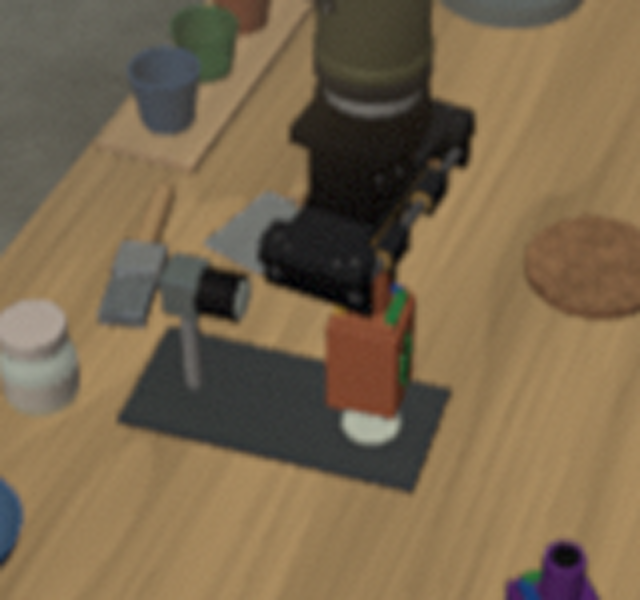

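```bash
python3 - <<'E'
from h import *
import cv2
a=np.radians(4.1);u=np.array([np.cos(a),np.sin(a)]);v=np.array([-u[1],u[0]]);c=np.array([.5832,-.0467])
for n,f,o in(("scene","ay",(230,160)),("side","by",(230,100))):
    im=cv2.imread(f"pics/{f}.png")
    for z in(.045,.135):
        P=[proj(n,[*(c+.027*(i*u+j*v)),z]) for i,j in((1,1),(1,-1),(-1,-1),(-1,1))]
        P=((np.array(P)-o+.5)*4-.5).round().astype(int); cv2.polylines(im,[P],True,(255,255,0),1); 
    cv2.imwrite(f"pics/{f}o.png",im[100:500])
E
```

```text
(no output)
```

View pics/ayo.png

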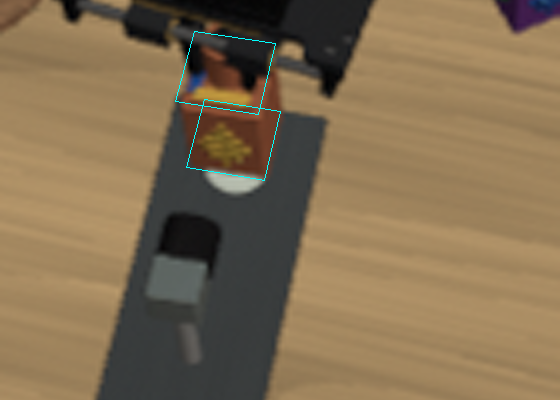

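View pics/byo.png

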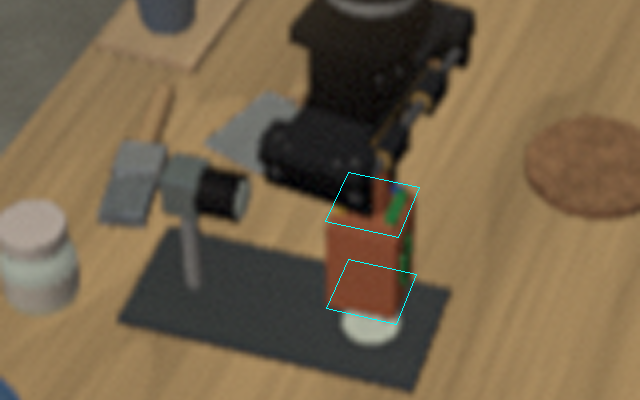

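```bash
python3 - <<'E'
import cv2
a=cv2.imread("pics/ay.png")[165:305,160:300]; b=cv2.imread("pics/by.png")[270:430,300:440]
cv2.imwrite("pics/az.png",cv2.resize(a,None,fx=4,fy=4,interpolation=cv2.INTER_CUBIC)); cv2.imwrite("pics/bz.png",cv2.resize(b,None,fx=3.7,fy=3.7,interpolation=cv2.INTER_CUBIC))
E
```

```text
(no output)
```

View pics/az.png

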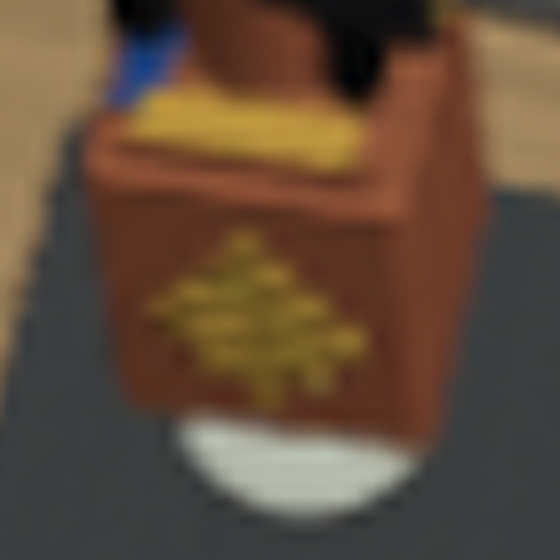

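View pics/bz.png

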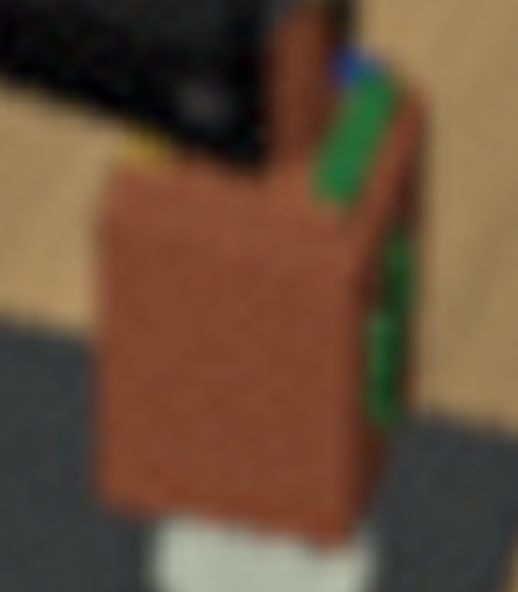

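```bash
python3 - <<'E'
from h import *
np.set_printoptions(precision=4,suppress=True)
A=lambda u,v,z:bp("scene",(230+(160+u/4)/4-.4,160+(165+v/4)/4-.4),z)
B=lambda u,v,z:bp("side",(230+(300+u/3.7)/4-.4,100+(270+v/3.7)/4-.4),z)
def e(p,q):d=q-p; print(p,q,np.linalg.norm(d),np.degrees(np.arctan2(d[1],d[0])),(p+q)/2)
e(A(125,408,.045),A(430,447,.045)); e(A(90,180,.133),A(405,217,.133))
e(B(100,510,.045),B(350,548,.045)); 
E
```

```text
[ 0.6111 -0.0685  0.045 ] [ 0.6055 -0.0163  0.045 ] 0.05251541083102709 96.13020332532855 [ 0.6083 -0.0424  0.045 ]
[ 0.6161 -0.0657  0.133 ] [ 0.6102 -0.015   0.133 ] 0.051122681388275526 96.64511021438749 [ 0.6132 -0.0404  0.133 ]
[ 0.6079 -0.0183  0.045 ] [ 0.5572 -0.027   0.045 ] 0.05143549029060288 -170.23846853227835 [ 0.5826 -0.0227  0.045 ]
```

```bash
python3 - <<'E'
from h import *
import cv2
c=imaging.camera_info("wrist"); im=imaging.get_image("wrist"); np.save("w2.npy",c,allow_pickle=True)
cv2.imwrite("pics/w2.png",im[:,:,::-1])
E
```

```text
(no output)
```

View pics/w2.png

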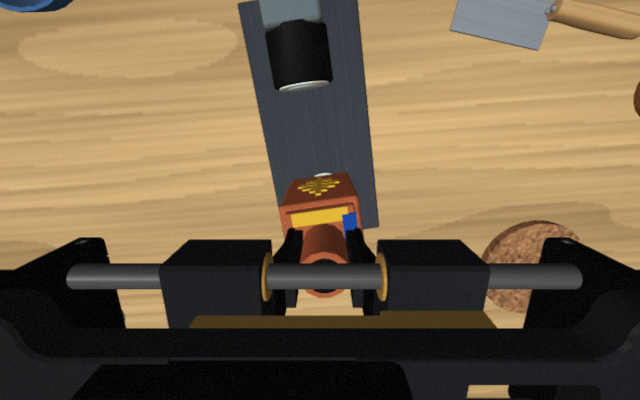

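```bash
python3 - <<'E'
import cv2
a=cv2.imread("pics/w2.png"); cv2.imwrite("pics/w2c.png",cv2.resize(a[160:260,260:390],None,fx=6,fy=6,interpolation=cv2.INTER_CUBIC))
cv2.imwrite("pics/w2d.png",cv2.resize(a[0:240,220:400],None,fx=2.5,fy=2.5,interpolation=cv2.INTER_CUBIC))
E
```

```text
(no output)
```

View pics/w2c.png

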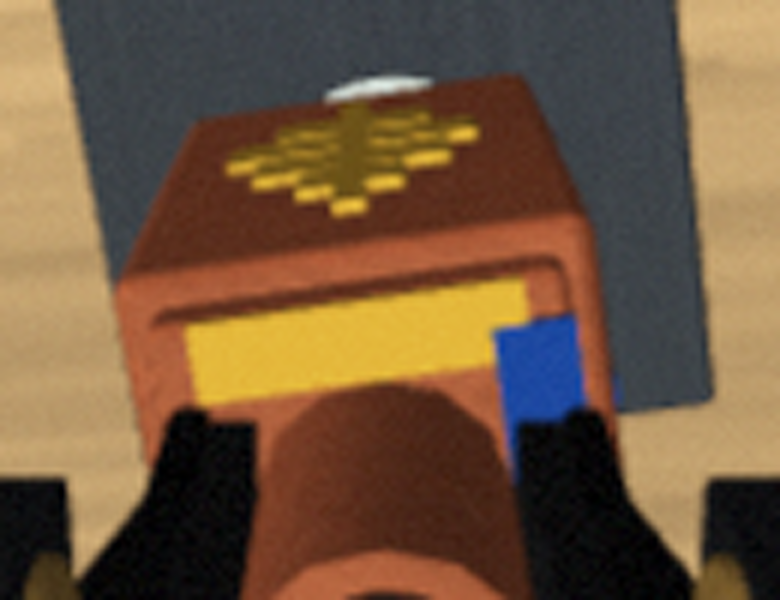

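View pics/w2d.png

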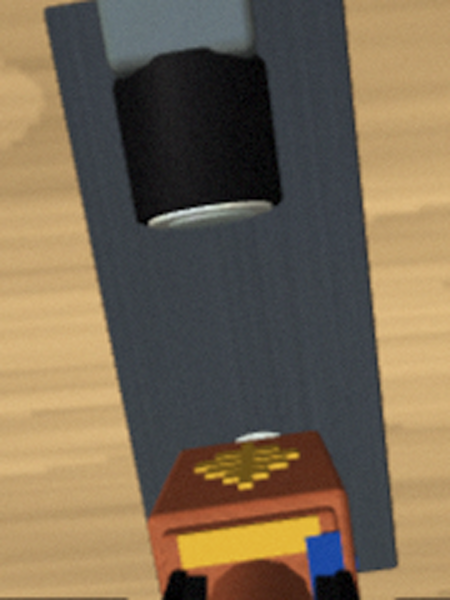

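```bash
python3 - <<'E'
from h import *
np.set_printoptions(precision=4,suppress=True)
c=np.load("w2.npy",allow_pickle=True).item()
C=lambda u,v,z:bp("wrist",(260+u/6-.4,160+v/6-.4),z,c)
D=lambda u,v,z:bp("wrist",(220+u/2.5-.3,v/2.5-.3),z,c)
def e(n,p,q):d=q-p; print(n,np.linalg.norm(d),np.degrees(np.arctan2(d[1],d[0])),(p+q)/2)
e("foot",C(518,75,.045),C(200,122,.045)); e("should",C(578,215,.132),C(125,278,.132))
e("dab",C(524,280,.135),C(188,326,.135)); e("dab2",C(492,365,.135),C(200,403,.135))
e("plL",D(147,515,.008),D(48,10,.008)); e("plR",D(397,568,.008),D(343,0,.008))
print(C(712,400,.008),D(45,10,.008),D(147,515,.008))
e("lens",D(280,200,.11),D(140,218,.11))
E
```

```text
foot 0.05061211694620556 94.30199160510853 [ 0.6084 -0.0453  0.045 ]
should 0.04902582367057729 94.0131616254669 [ 0.6103 -0.046   0.132 ]
dab 0.03607809158471832 93.96907165539362 [ 0.605  -0.0462  0.135 ]
dab2 0.03179806398286601 93.68127148471127 [ 0.5959 -0.0444  0.135 ]
plL 0.1961945327509358 3.744136729868456 [0.6685 0.0103 0.008 ]
plR 0.22505293743765223 3.934461802792479 [ 0.6493 -0.0989  0.008 ]
[ 0.5378 -0.1064  0.008 ] [0.7665 0.0178 0.008 ] [0.5706 0.0039 0.008 ]
lens 0.036426120952226027 92.53677853280193 [ 0.6832 -0.0421  0.11  ]
```

Emit:
servo_tool --pt "0 0 0 0 0 0" --pt "0 0 0 0 0 0" --pt "0 0 0 0 0 0" --pt "0 0 0 0 0 0" --pt "0 0 0 0 0 0" --pt "0 0 0 0 0 0" --pt "0 0 0 0 0 0" --pt "0 0 0 0 0 0" --pt "0 0 0 0 0 0" --pt "0 0 0 0 0 0"

```text
t: 9.45
position: [0.5832, -0.0483, 0.1655]
tool_rot: [0.999, -0.038, 0.0, 0.0]
force: [0.3, -0.5, -3.5]
opening: 0.314
```

Emit:
servo_tool --pt "0 0 0 0 0 0" --pt "0 0 0 0 0 0" --pt "0 0 0 0 0 0" --pt "0 0 0 0 0 0"

```text
t: 9.95
position: [0.5832, -0.0483, 0.1655]
tool_rot: [0.999, -0.038, -0.0, 0.0]
force: [-0.2, -0.4, -3.3]
opening: 0.314
```

```bash
python3 - <<'E'
from h import *
np.set_printoptions(precision=4,suppress=True)
s=r.sense();print(s["t"],s["position"],yawof(s["tool_rot"]),s["force"],s["q"])
print(row(.5832,-.0467,.1654,85.7))
E
```

```text
9.95 [ 0.5832 -0.0483  0.1655] -4.307480518661399 [-0.18   -0.4119 -3.3022] [ 0.4046  0.2669 -0.4277  1.7094  0.1182  1.1907 -1.6996]
[-0.1107 -1.5936  0.1256  0.0001  0.0001 -1.5709]
```

Emit:
servo_tool --pt "0 0 0 0 0 -0.05" --pt "0 0 0 0 0 -0.16" --pt "0 0 0 0 0 -0.31" --pt "0 0 0 0 0 -0.47" --pt "0 0 0 0 0 -0.63" --pt "0 0 0 0 0 -0.79" --pt "0 0 0 0 0 -0.95" --pt "0 0 0 0 0 -1.11" --pt "0 0 0 0 0 -1.27" --pt "0 0 0 0 0 -1.41"

```text
t: 11.2
position: [0.5832, -0.0484, 0.1656]
tool_rot: [0.784, 0.621, -0.0, 0.0]
force: [0.0, 0.3, -4.6]
opening: 0.311
```

Emit:
servo_tool --pt "0 0 0 0 0 -0.1" --pt "0 0 0 0 0 -0.145" --pt "0 0 0 0 0 -0.161" --pt "0 0 0 0 0 -0.161" --pt "0 0 0 0 0 -0.161" --pt "0 0 0 0 0 -0.161"

```text
t: 11.95
position: [0.5832, -0.0483, 0.1656]
tool_rot: [0.733, 0.68, -0.0, 0.0]
force: [0.3, -0.4, -4.6]
opening: 0.312
```

```bash
python3 chk.py b; python3 - <<'E'
from h import *
import cv2
im=imaging.get_image("wrist"); cv2.imwrite("pics/w3.png",im[:,:,::-1]); s=r.sense(); print(s["t"],s["q"])
E
```

```text
11.95 [ 0.5832 -0.0483  0.1656] 85.69189150973784 [ 0.3008 -0.374  -4.5991] 0.3121823409282029
12.1 [ 0.57703321  0.29920101 -0.63593522  1.70339046  0.18902929  1.20103284
 -0.18147981]
```

View pics/ab.png

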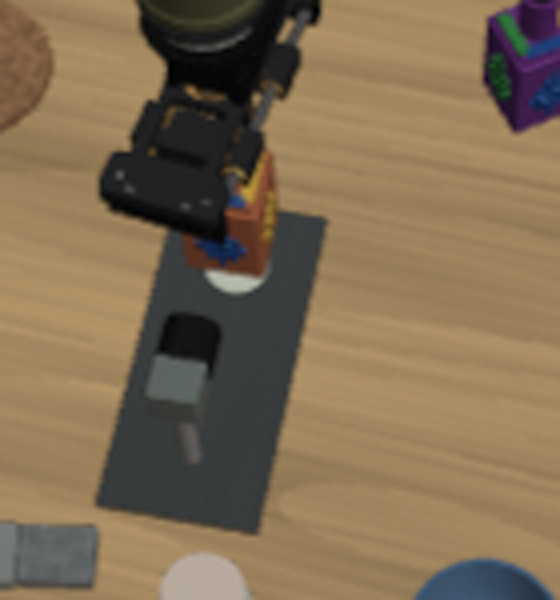

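View pics/w3.png

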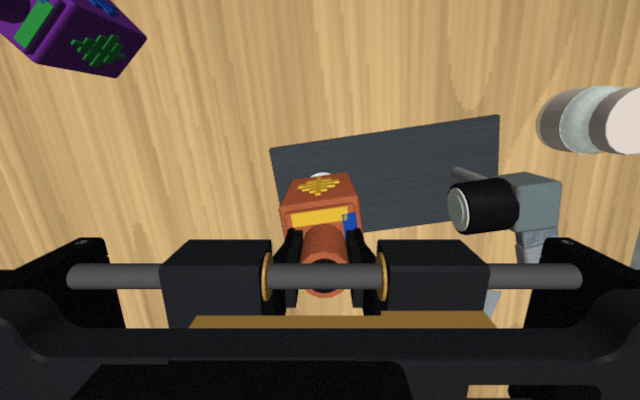

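Blue now faces the lens, and the wrist view shows the vase hasn't slipped in the fingers. I'll hold here, then turn to green.

Emit:
servo_tool --pt "0 0 0 0 0 0" --pt "0 0 0 0 0 0" --pt "0 0 0 0 0 0" --pt "0 0 0 0 0 0" --pt "0 0 0 0 0 0" --pt "0 0 0 0 0 0" --pt "0 0 0 0 0 0" --pt "0 0 0 0 0 0" --pt "0 0 0 0 0 0" --pt "0 0 0 0 0 0"

```text
t: 13.35
position: [0.5832, -0.0483, 0.1655]
tool_rot: [0.733, 0.68, -0.0, 0.0]
force: [0.4, 0.5, -4.0]
opening: 0.311
```

Emit:
servo_tool --pt "0 0 0 0 0 -0.05" --pt "0 0 0 0 0 -0.16" --pt "0 0 0 0 0 -0.31" --pt "0 0 0 0 0 -0.47" --pt "0 0 0 0 0 -0.63" --pt "0 0 0 0 0 -0.79" --pt "0 0 0 0 0 -0.95" --pt "0 0 0 0 0 -1.11" --pt "0 0 0 0 0 -1.27" --pt "0 0 0 0 0 -1.41"

```text
t: 14.6
position: [0.5832, -0.0485, 0.1655]
tool_rot: [0.115, 0.993, -0.0, 0.0]
force: [-0.4, 0.0, -3.6]
opening: 0.314
```

Emit:
servo_tool --pt "0 0 0 0 0 -0.1" --pt "0 0 0 0 0 -0.145" --pt "0 0 0 0 0 -0.161" --pt "0 0 0 0 0 -0.161" --pt "0 0 0 0 0 -0.161" --pt "0 0 0 0 0 -0.161"

```text
t: 15.35
position: [0.5832, -0.0483, 0.1656]
tool_rot: [0.037, 0.999, -0.0, 0.0]
force: [0.4, 1.1, -5.1]
opening: 0.312
```

```bash
python3 chk.py g; python3 - <<'E'
from h import *
import cv2
im=imaging.get_image("wrist"); cv2.imwrite("pics/w4.png",im[:,:,::-1]); s=r.sense(); print(s["t"],s["q"])
E
```

```text
15.35 [ 0.5832 -0.0483  0.1656] 175.70432905323335 [ 0.393   1.0767 -5.1276] 0.3120219972491354
15.5 [ 0.77043921  0.36244482 -0.88542946  1.69728669  0.29644515  1.22325739
  1.31044717]
```

View pics/ag.png

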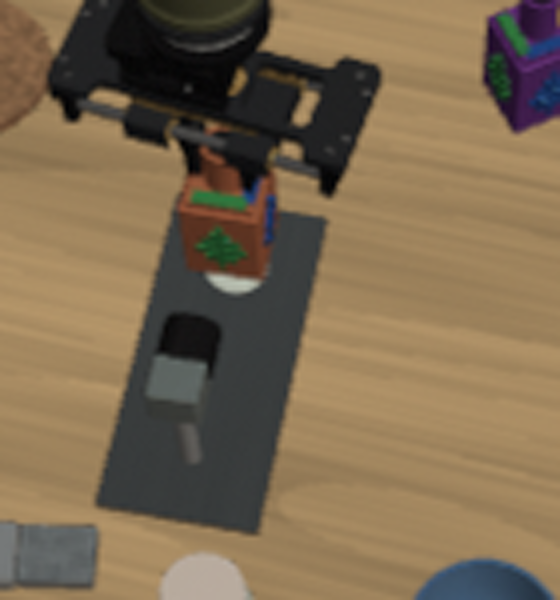

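View pics/w4.png

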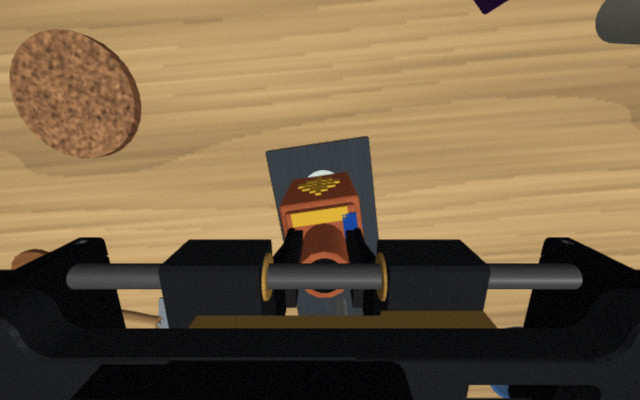

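Emit:
servo_tool --pt "0 0 0 0 0 0" --pt "0 0 0 0 0 0" --pt "0 0 0 0 0 0" --pt "0 0 0 0 0 0" --pt "0 0 0 0 0 0" --pt "0 0 0 0 0 0" --pt "0 0 0 0 0 0" --pt "0 0 0 0 0 0" --pt "0 0 0 0 0 0" --pt "0 0 0 0 0 0"

```text
t: 16.75
position: [0.5832, -0.0483, 0.1655]
tool_rot: [0.037, 0.999, -0.0, -0.0]
force: [-0.3, -0.2, -3.6]
opening: 0.311
```

Emit:
servo_tool --pt "0 0 -5 0 0 0" --pt "0 0 -20 0 0 0" --pt "0 0 -40 0 0 0" --pt "0 0 -52 0 0 0" --pt "0 0 -55 0 0 0"

```text
t: 17.38
position: [0.5839, -0.0483, 0.2222]
tool_rot: [0.037, 0.999, -0.0, 0.001]
force: [0.3, -0.6, -4.1]
opening: 0.315
```

```bash
python3 - <<'E'
from h import *
import cv2
np.set_printoptions(precision=4,suppress=True)
c=imaging.camera_info("wrist");im=imaging.get_image("wrist"); cv2.imwrite("pics/w5.png",im[:,:,::-1]); np.save("w5.npy",c,allow_pickle=True)
s=r.sense(); print(s["t"],s["position"],yawof(s["tool_rot"]),s["q"]); print(row(.470,-.282,.22,75))
P=[proj("wrist",[.470+.06*np.cos(a),-.282+.06*np.sin(a),.012],c) for a in np.linspace(0,6.28,40)]
o=im[:,:,::-1].copy(); cv2.polylines(o,[np.array(P).round().astype(int)],True,(255,255,0),1); cv2.imwrite("pics/w5o.png",o)
E
```

```text
17.425 [ 0.5836 -0.0483  0.2217] 175.70887516152072 [ 0.7903  0.3144 -0.905   1.6293  0.2545  1.3205  1.3418]
[  95.8151 -241.5104    1.6979    0.001     0.0016    1.7577]
```

View pics/w5o.png

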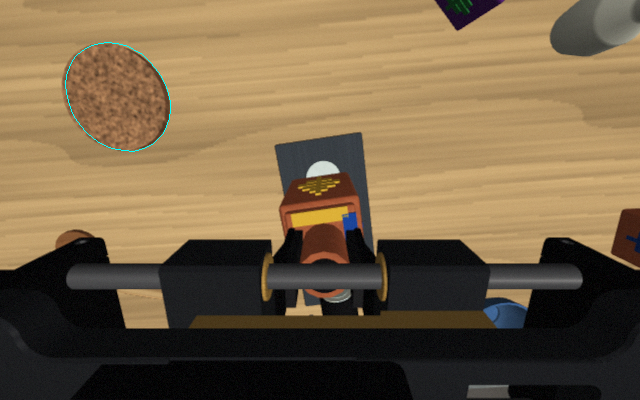

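Emit:
servo_tool --pt "4 -9 0 0 0 0.04" --pt "14 -36 0 0 0 0.15" --pt "29 -72 0 0 0 0.3" --pt "45 -113 0 0 0 0.475" --pt "61 -155 0 0 0 0.65" --pt "77 -193 0 0 0 0.81" --pt "88 -222 0 0 0 0.93" --pt "94 -237 1 0 0 0.99" --pt "96 -241.5 1.5 0 0 1.01" --pt "96 -241.5 1.5 0 0 1.01"

```text
t: 18.68
position: [0.4698, -0.2808, 0.2188]
tool_rot: [0.515, 0.857, 0.0, -0.0]
force: [0.2, 0.2, -4.2]
opening: 0.31
```

Emit:
servo_tool --pt "0 0 0 0 0 0" --pt "0 0 0 0 0 0"

```text
t: 18.92
position: [0.47, -0.2809, 0.2191]
tool_rot: [0.515, 0.857, 0.0, 0.0]
force: [0.1, 0.4, -4.5]
opening: 0.308
```

```bash
python3 - <<'E'
from h import *
np.set_printoptions(precision=4,suppress=True)
s=r.sense(); y=yawof(s["tool_rot"]);print(s["t"],s["position"],y,s["q"],s["force"]); print(row(.470,-.282,.0554+.065+.012,y))
E
```

```text
18.925 [ 0.47   -0.2809  0.2191] 117.9701207172015 [ 1.0854  0.1688 -0.6554  1.7281  0.1069  1.2806  0.8944] [ 0.0806  0.4469 -4.5291]
[-0.9482 -0.5541 86.7325  0.0003  0.      0.    ]
```

Emit:
servo_tool --pt "-0.5 -0.5 6 0 0 0" --pt "-1 -0.5 20 0 0 0" --pt "-1 -0.5 38 0 0 0" --pt "-1 -0.5 56 0 0 0" --pt "-1 -0.5 70 0 0 0" --pt "-1 -0.5 78 0 0 0" --pt "-1 -0.5 82 0 0 0" --pt "-1 -0.5 83 0 0 0" --pt "-1 -0.5 83 0 0 0" --pt "-1 -0.5 83 0 0 0"

```text
t: 20.18
position: [0.4697, -0.2833, 0.1365]
tool_rot: [0.516, 0.856, -0.0, 0.0]
force: [0.3, -0.4, -3.8]
opening: 0.313
```

Emit:
servo_tool --pt "0 0 1 0 0 0" --pt "0 0 2 0 0 0" --pt "0 0 2.5 0 0 0" --pt "0 0 2.5 0 0 0"

```text
t: 20.68
position: [0.4694, -0.2831, 0.1335]
tool_rot: [0.516, 0.856, -0.0, -0.0]
force: [-0.1, 1.0, -4.8]
opening: 0.312
```

Emit:
servo_tool --pt "0 0 0.5 0 0 0" --pt "0 0 1 0 0 0" --pt "0 0 1 0 0 0" --pt "0 0 1 0 0 0"

```text
t: 21.18
position: [0.4695, -0.2831, 0.1326]
tool_rot: [0.516, 0.856, -0.0, 0.0]
force: [0.2, -0.0, -4.1]
opening: 0.311
```

Emit:
servo_tool --pt "0 0 0.5 0 0 0" --pt "0 0 1 0 0 0" --pt "0 0 1 0 0 0" --pt "0 0 1 0 0 0"

```text
t: 21.68
position: [0.4696, -0.2834, 0.1323]
tool_rot: [0.516, 0.856, -0.0, 0.0]
force: [-2.8, 0.6, 5.4]
opening: 0.315
```

```bash
python3 - <<'E'
from h import *
import cv2
s=r.sense(); print(s["t"],s["position"],s["force"])
a=imaging.get_image("side")[70:220,310:460,::-1]; b=imaging.get_image("scene")[100:250,160:310,::-1]
cv2.imwrite("pics/p1.png",cv2.resize(cv2.hconcat([a.copy(),b.copy()]),None,fx=2.6,fy=2.6,interpolation=cv2.INTER_CUBIC))
E
```

```text
21.675 [ 0.46962722 -0.28338415  0.13228996] [-2.76798661  0.62281008  5.44536192]
```

View pics/p1.png

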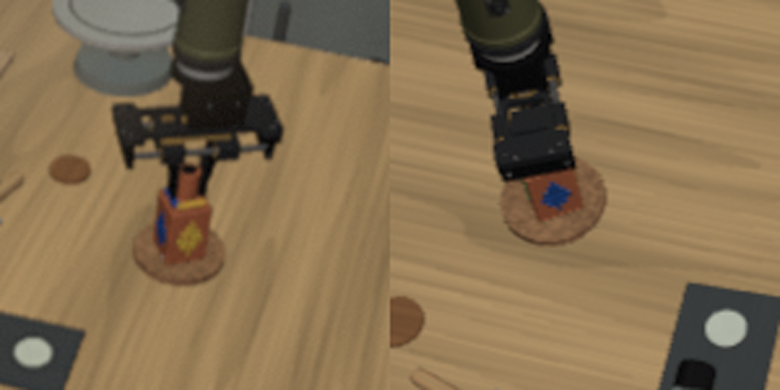

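The vase stands on the middle of the board, so I'll release.

Emit:
servo_tool --pt "0 0 0 0 0 0" --pt "0 0 0 0 0 0" --pt "0 0 0 0 0 0" --pt "0 0 0 0 0 0" --pt "0 0 0 0 0 0" --pt "0 0 0 0 0 0" --jaw 80

```text
t: 22.52
position: [0.4695, -0.2831, 0.1315]
tool_rot: [0.516, 0.856, -0.0, 0.0]
force: [-0.4, -0.3, -0.1]
opening: 0.883
```

Emit:
servo_tool --pt "0 0 -5 0 0 0" --pt "0 0 -15 0 0 0" --pt "0 0 -35 0 0 0" --pt "0 0 -60 0 0 0" --pt "0 0 -90 0 0 0" --pt "0 0 -120 0 0 0" --pt "0 0 -140 0 0 0" --pt "0 0 -150 0 0 0" --pt "0 0 -150 0 0 0"

```text
t: 23.65
position: [0.4697, -0.2831, 0.2822]
tool_rot: [0.516, 0.856, -0.0, 0.001]
force: [-0.3, 0.4, 0.2]
opening: 0.92
```

Emit:
servo_tool --pt "-20 0 0 0 0 0" --pt "-60 0 0 0 0 0" --pt "-100 0 0 0 0 0" --pt "-120 0 0 0 0 0" --pt "-120 0 0 0 0 0" --pt "-120 0 0 0 0 0"

```text
t: 24.4
position: [0.5253, -0.3879, 0.2808]
tool_rot: [0.516, 0.857, 0.0, -0.001]
force: [0.5, 0.8, 0.3]
opening: 0.917
```

```bash
python3 - <<'E'
from h import *
import cv2
s=r.sense(); print(s["t"],s["position"],s["force"],s["opening"])
for n in ("side","scene"): cv2.imwrite(f"pics/f{n}.png",imaging.get_image(n)[:,:,::-1])
a=cv2.imread("pics/fside.png")[90:200,330:440]; b=cv2.imread("pics/fscene.png")[120:230,170:280]
cv2.imwrite("pics/p2.png",cv2.resize(cv2.hconcat([a,b]),None,fx=3.6,fy=3.6,interpolation=cv2.INTER_CUBIC))
print(proj("scene",[.47,-.282,.142]),proj("side",[.47,-.282,.142]))
E
```

```text
24.4 [ 0.52531974 -0.38788754  0.28082759] [0.48361739 0.77811147 0.31549998] 0.9172466463367712
[215.14961651 148.71065257] [383.13691451 135.33021443]
```

View pics/p2.png

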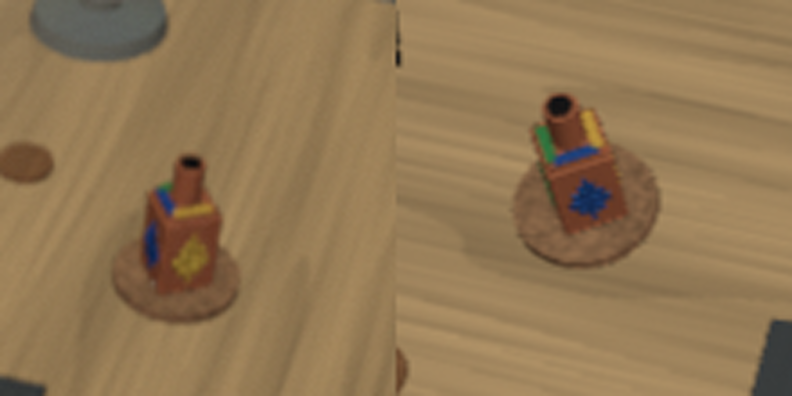

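View pics/fscene.png

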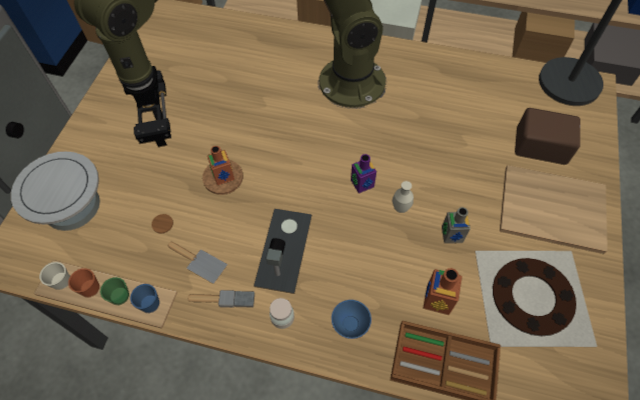

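```bash
python3 -c "
from station import r
r.finish_job()"
```

```text
the job is handed in; nothing more can be done
```

The job is done and handed in: I showed the small terracotta vase to the inspection camera yellow, then blue, then green, and left it standing on the cork board. The clock read about 24 s at hand-in, against the 59 s limit.

- **Picking:** I took the smaller of the two terracotta vases, 130 mm tall and turned about 17°. I gripped it by the neck and lifted it upright.
- **Showing:** I held each side still for at least 1.25 s over the white dot at lens height. The wrist view put the yellow side within about 0.3° of square. Blue and green were exact 90° turns from there, and the pictures showed no slip in the grip.
- **Placing:** I lowered it until the force sensor showed contact, then let go and backed away. In both cameras the rim sits within 1 px of where it would be if centred on the board, and the vase stands upright. The grey vase is still standing.

**Checks that disagreed:**
- **Dot position:** the three cameras differed by 3–4 mm on where the dot is, so centring over it is only known to a few mm.
- **Squareness:** rough readings of the held vase in the scene and side pictures suggested it was 2–6° off square. I went with the closer wrist view instead.

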